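# Fill the tile tray and peel it off the stack

## Task

Press the loose glass tile fully home into the one empty pocket of the top tray, so that it lies flush with the tray's deck. Then pinch the rim of that top tray at one corner and peel the tray off the clinging stack, that corner first while the corner diagonally across is still down, leaving the second tray where it is, and hold the full tray up roughly level, about 10 cm clear above the stack. Finish while still holding it there by that corner, with all four tiles in their pockets and the other things on the bench left alone.

Things in the scene. Friction and masses are not known exactly. Their poses are not given: they have to be found in the camera images.
- top_tray: top one of four equal pale grey stiff plastic stacking trays, 166 x 142 x 28 mm (x, y, z), 110 g empty. Origin: centre of underside, x along the long side, z up. Deck 16 mm above the underside, 150 x 126 mm, inside an upright rim 8 mm thick that spans z = 13 to 28 mm. Four pockets 44 (x) x 31 (y) mm, 12 mm deep, at (+-28, +-24) mm; the one at (-28, -24) is empty. Foot corners at (+-66, +-54) mm
- second_tray: next tray below, equal, empty, loose; origin centre of underside, 16 mm under the top tray's. The top tray's foot nests 12 mm deep in its rim with 2 mm play; each foot corner clings to it, held by a sprung catch in the rim, with about 2.5 N and lets go after 5 mm: lifting the top tray takes 5 N at one corner, 12 N straight up. It clings harder to the trays below and must stay
- base_trays: the two lowest trays, equal, empty, fixed to the bench; origin centre of the underside, on the bench; same axes as the top tray. The rim top of the whole stack is 76 mm above the bench
- corner0 (a point): corner of the top tray's rim at its (x, y) = (-79, -67) mm, in the middle of the rim's thickness at its top edge, 28 mm above the tray's underside; diagonally across from corner2
- corner1 (a point): corner of the top tray's rim at its (x, y) = (-79, +67) mm, in the middle of the rim's thickness at its top edge, 28 mm above the tray's underside; diagonally across from corner3
- corner2 (a point): corner of the top tray's rim at its (x, y) = (+79, +67) mm, in the middle of the rim's thickness at its top edge, 28 mm above the tray's underside; diagonally across from corner0
- corner3 (a point): corner of the top tray's rim at its (x, y) = (+79, -67) mm, in the middle of the rim's thickness at its top edge, 28 mm above the tray's underside; diagonally across from corner1
- pocket0 (a point): middle of the floor of the EMPTY pocket, at the tray's (-28, -24) mm, 4 mm above its underside and 12 mm below the deck; long side along the tray's x; two sprung nubs in each long wall catch a tile let into it and leave it 3 to 7 mm proud, maybe tilted, until it is pressed down with 3 to 5 N; then they hold it
- pocket1 (a point): middle of the floor of the pocket that holds tile1, at the tray's (-28, +24) mm, 4 mm above its underside and 12 mm below the deck; long side along the tray's x
- pocket2 (a point): middle of the floor of the pocket that holds tile2, at the tray's (+28, -24) mm, 4 mm above its underside and 12 mm below the deck; long side along the tray's x
- pocket3 (a point): middle of the floor of the pocket that holds tile3, at the tray's (+28, +24) mm, 4 mm above its underside and 12 mm below the deck; long side along the tray's x
- loose_tile: loose blue-green glass tile, 40 x 28 x 12 mm (x, y, z), about 25 g, lying flat on the graphite block; origin centre of its underside, x along its 40 mm side. Either way round fits the pocket. When home its top is flush with the deck
- tile1: equal glass tile already lying flush in pocket1 of the top tray; origin centre of its underside
- tile2: equal glass tile already lying flush in pocket2 of the top tray; origin centre of its underside
- tile3: equal glass tile already lying flush in pocket3 of the top tray; origin centre of its underside
- marver: dark graphite block (marver), 100 x 80 x 12 mm, fixed on the bench to the left or right of the stack; origin centre of its underside, the loose tile lies on its top 12 mm up
- mashers: bystander: brass-jawed masher pliers lying on the bench on the other side, about 180 x 50 mm, 14 mm high; origin near the middle of the underside, jaws to +x
- bottle: bystander: blue drinking bottle, 72 mm across, 220 mm high; origin centre of its underside
- rod_tin: bystander: open tin, 80 mm across, 100 mm high, with mandrels and glass rods that stick up to 240 mm; origin centre of its underside
There are look-alikes about, which are no part of the job. Leave any orange or red look-alike of the top_tray alone. Leave any yellow look-alike of the loose_tile alone.

How it is judged:
By the outcome, as a careful person would: the job done as asked, in the order asked, and still so for the second after the job is handed in, while the arm keeps its last pose, push and grip.
It also fails if it takes over 58 s, if anything falls off the work surface, if the arm or the gripper's body presses on something with over 40 N, if the wrist force passes 120 N, or if a joint passes its speed limit or range.

## Robot

A 6-joint arm with a two-finger parallel gripper is mounted at the origin on the work surface. World frame = base frame: x ahead of the robot, y to its left, z up, the work surface at z = 0. Lengths are in m, angles in rad, forces in N, time in s.
With the tool pointing down it reaches from about 0.35 to 0.775 m from the base axis. Payload 7.3 kg.
Tool frame: the origin (TCP) lies between the finger pads, 19 mm behind the fingertips; this is the grasp point; y points along the fingers, z is the direction in which the jaws open and shut, and the axes are right-handed (so a half turn about y gives the same grasp; the last joint's range is limited). The gripper opens to 92 mm and grips with 3 to 60 N. Pads are 19 mm wide; open, the fingers measure 130 mm over their backs; the gripper's body (75 mm by 190 mm) begins 47 mm behind the grasp point.
Start: joints at [-1.426, 0.342, 1.524, -0, 1.275, -0.146], TCP at [0.151, -0.503, 0.246] pointing down, gripper open.
Joint ranges: [-2.53, 2.53], [-0.77, 2.02], [0.04, 2.7], [-1, 4.14], [0.28, 2.66], [-3.11, 3.11]. Speed limits (rad/s): [2.57, 2.57, 3.14, 3.14, 3.14, 3.14].

## Interface

Orientations are given as [roll, pitch, yaw] about the fixed x, y, z axes, in that order (R = Rz(yaw) Ry(pitch) Rx(roll)).
In Python, from cell import sensors, read_camera, hand_in gives the robot as it stands. The module is installed in compiled form; this text tells all that it offers.
- The arm moves only by the tool send_rows, never from a script. Its argument "motion" is a list that holds one entry, the list of rows, each a list of 4 numbers: the shift along the tool's x, y, z in m, then the turn about the tool's y in degrees. In form: [[[tx, ty, tz, twist], ...]]. A call has 1 to 8 rows; each row is the pose to reach, as a shift and turn from the pose measured when the call began, along the tool's axes at that moment; what a row does not reach only later rows make up. A row lasts 1/10 s, in which the tool goes at most 50 mm and 8.59 degrees, less where a joint would pass 70% of its speed; a pose out of reach is approached as far as the arm can. A call with a gripper value outside its range is refused whole. "gripper" is the opening, from 0 (shut) to 1 (fully open), set as the call begins (left out, the last holds). The fingers move at their own pace and stop on an object; "grip_force" is the grip in N (left out, the last holds). Time passes only in rows, so rows that repeat a pose let the fingers close. It gives the time, the measured TCP pose, the force and the opening at its end, in the units of the state.
- sensors.observe(): the state, without advancing time (a new reading comes with each control period).
- read_camera(name): name is "scene" or "top" or "wrist"; returns a dict with "frame" (384x512x3 uint8, red, green, blue), "fx", "fy", "cx", "cy" (pixels), "extrinsics" (4x4, takes a point from world to camera coordinates). Camera axes: x right, y up, looking along -z (the intrinsics and any distortion apply to the point x, -y, -z); pixel columns grow to the right and rows downward; lengths in m; the calibration is good to about 2 mm. A picture is of the moment at which its call begins. There is no depth.
- hand_in(): hands the job in, once; it reports no verdict.
The state is a dict: "time": time; "qpos": joint angles; "qvel": joint speeds; "joint_efforts": joint torques, N m; "tool_pos": TCP position; "tool_rot": TCP orientation; "contact_force": force on the tool from outside, world axes, zero at the start; "torque": the same for the moment, N m; "opening": finger opening in m.
Only numpy, scipy, OpenCV 4.12 (cv2) and the standard library are available. Lean on these libraries where they do the work, as an engineer would, in place of code of your own. Each camera call takes 0.05 s, during which the arm holds its last target.

## Working session

There is one attempt and no reset: what is moved stays moved. The work goes in short steps, Python scripts to look and compute and a tool call to move; the robot and the scene stay as the last step left them, time stands still between calls to the robot, and variables do not carry over. Pictures are saved under pics/ and viewed, and the job is handed in when it is done.

Besides the shell and the picture viewer there is one more tool, called after ">>>" as a command line: name --argument value ..., lists and objects as JSON in quotes. send_rows: Moves the arm, as the interface text tells. Its arguments: {"type":"object","properties":{"motion":{"type":"array"},"gripper":{"type":"number"},"grip_force":{"type":"number"}},"required":["motion"]}

```bash
mkdir -p pics; cat > h.py <<'E'
import numpy as np, cv2, pickle, sys
from cell import sensors, read_camera
def shot(n,tag):
    c=read_camera(n); cv2.imwrite(f'pics/{tag}.png',c['frame'][:,:,::-1]); pickle.dump(c,open(f'pics/{tag}.pkl','wb')); return c
def load(tag): return pickle.load(open(f'pics/{tag}.pkl','rb'))
def ray(c,u,v):
    d=np.array([(u-c['cx'])/c['fx'],-(v-c['cy'])/c['fy'],-1.]); E=np.array(c['extrinsics']); R=E[:3,:3]; t=E[:3,3]
    return -R.T@t, R.T@d
def onz(c,u,v,z):
    o,d=ray(c,u,v); s=(z-o[2])/d[2]; return o+s*d
def proj(c,p):
    E=np.array(c['extrinsics']); q=E[:3,:3]@np.array(p)+E[:3,3]
    return c['cx']+c['fx']*q[0]/-q[2], c['cy']-c['fy']*q[1]/-q[2]
def crop(c,tag,x0,y0,x1,y1,s):
    cv2.imwrite(f'pics/{tag}.png',cv2.resize(c['frame'][y0:y1,x0:x1,::-1],None,fx=s,fy=s,interpolation=cv2.INTER_CUBIC))
E
python3 - <<'E'
from h import *
for n in('scene','top','wrist'):
    c=shot(n,n+'0'); print(n,c.keys(),c['fx'],c['fy'],c['cx'],c['cy'],np.round(np.array(c['extrinsics']),3).tolist())
print(sensors.observe())
E
```

```text
scene dict_keys(['frame', 'fx', 'fy', 'cx', 'cy', 'extrinsics']) 400.6979572298397 400.6979572298397 253.5290813360307 194.14901451664855 [[-0.843, 0.538, 0.0, 0.446], [-0.458, -0.719, 0.522, 0.218], [0.281, 0.44, 0.853, -1.478], [0.0, 0.0, 0.0, 1.0]]
top dict_keys(['frame', 'fx', 'fy', 'cx', 'cy', 'extrinsics']) 417.45479877121426 417.45479877121426 254.66383007868143 191.9733627768403 [[0.01, -1.0, -0.002, 0.012], [0.998, 0.009, 0.063, -0.543], [-0.063, -0.003, 0.998, -1.114], [0.0, 0.0, 0.0, 1.0]]
wrist dict_keys(['frame', 'fx', 'fy', 'cx', 'cy', 'extrinsics']) 269.22184558577874 269.22184558577874 258.6268309827127 188.86601006465114 [[0.288, -0.958, -0.002, -0.525], [0.925, 0.279, -0.258, 0.032], [0.248, 0.072, 0.966, -0.389], [0.0, 0.0, 0.0, 1.0]]
{'time': 0.15, 'qpos': array([-1.42601508e+00,  3.42515643e-01,  1.52479108e+00,  1.05141375e-05,
        1.27539646e+00, -1.46051844e-01]), 'qvel': array([ 0.00054949, -0.00118511, -0.00185391, -0.00167961,  0.00057027,
        0.00118507]), 'joint_efforts': array([-7.21152210e-04, -4.31472695e+01, -2.44353765e+01,  7.17642764e-02,
        5.37429820e-02, -8.69110318e-05]), 'tool_pos': array([ 0.15050122, -0.5026727 ,  0.24503129]), 'tool_rot': array([-1.57189357e+00,  1.71567193e-04, -2.85076272e+00]), 'contact_force': array([1.04694105, 0.83132603, 0.28798317]), 'torque': array([-0.01199952, -0.01300222,  0.03011448]), 'opening': 0.09184321960240414}
```

```bash
ls pics
```

```text
scene0.pkl
scene0.png
top0.pkl
top0.png
wrist0.pkl
wrist0.png
```

View pics/top0.png

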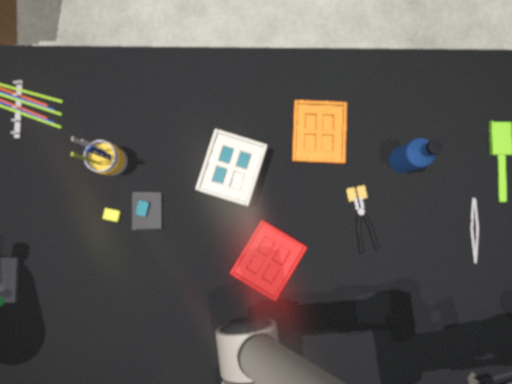

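View pics/scene0.png

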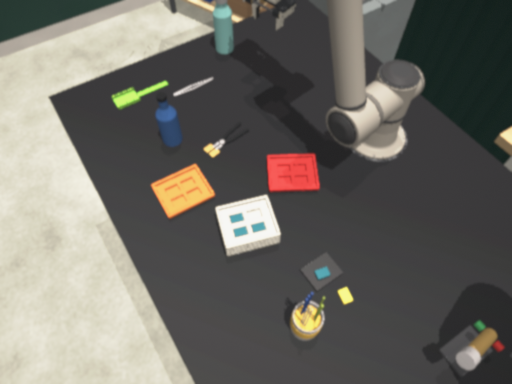

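```bash
python3 - <<'E'
from h import *
c=load('top0'); crop(c,'t0a',130,90,300,250,4)
E
```

```text
(no output)
```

Top view: the white tray stack is at about (232,168), with its empty pocket at about (237,180). The blue-green tile on the dark marver is at about (143,209). The look-alikes are the yellow tile (111,214), orange tray (320,131) and red tray (268,260).

View pics/t0a.png

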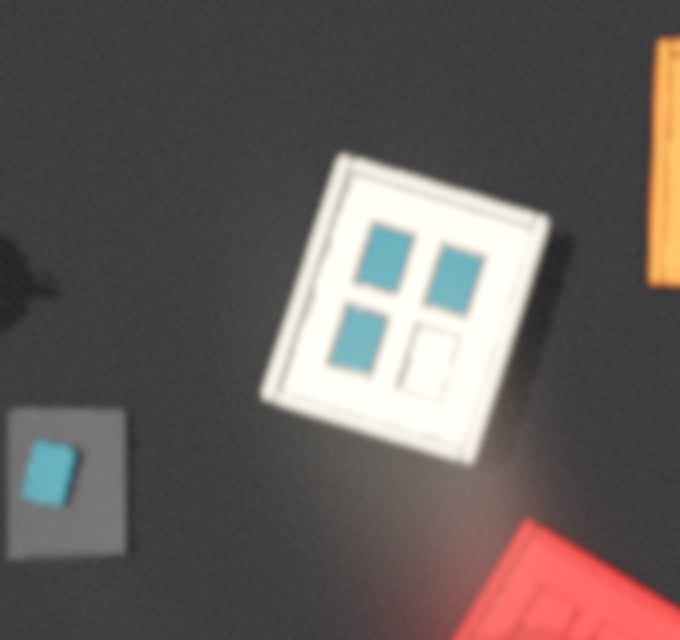

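```bash
cat > m.py <<'E'
from h import *
c=load('top0'); f=c['frame']; s=8
up=cv2.resize(f,None,fx=s,fy=s,interpolation=cv2.INTER_CUBIC); hsv=cv2.cvtColor(up,cv2.COLOR_RGB2HSV)
def blobs(m,lo,hi=1e9):
    cs,_=cv2.findContours(m,cv2.RETR_EXTERNAL,cv2.CHAIN_APPROX_NONE); return [q for q in cs if lo<cv2.contourArea(q)/s/s<hi]
def topx(q,z):
    q=(q.reshape(-1,2)+.5)/s-.5
    return np.array([onz(c,u,v,z)[:2] for u,v in q])
m=cv2.inRange(hsv,(85,90,60),(105,255,255))
for q in blobs(m,40,400):
    M=cv2.moments(q);u=(M['m10']/M['m00'],M['m01']/M['m00']); px=(np.array(u)+.5)/s-.5
    for z in(0.024,0.064):
        w=topx(q,z); r=cv2.minAreaRect((w*1000).astype(np.float32)); print(px.round(1),z,np.round(r[0],1),np.round(r[1],1),round(r[2],1))
m=cv2.inRange(hsv,(0,0,130),(180,70,255))
for q in blobs(m,1500,6000):
    w=topx(q,.076); r=cv2.minAreaRect((w*1000).astype(np.float32)); print('tray',np.round(r,1) if 0 else r, cv2.boxPoints(r).round(1).tolist())
    h=cv2.convexHull((w*1000).astype(np.float32)); print(cv2.approxPolyDP(h,8,True).reshape(-1,2).round(1).tolist())
E
python3 m.py
```

```text
[142.2 207.9] 0.024 [496.3 318.5] [30.1 39.7] 77.9
[142.2 207.9] 0.064 [495.4 307.6] [29.1 38.3] 77.9
[219.2 174.4] 0.024 [588.8 112.7] [21.  32.3] 73.0
[219.2 174.4] 0.064 [584.6 109.1] [20.3 31.2] 73.0
[243.3 159.4] 0.024 [630.   48.6] [22.2 33.1] 72.0
[243.3 159.4] 0.064 [624.3  47.4] [21.4 32. ] 72.0
[225.8 154. ] 0.024 [644.4  95.9] [22.8 34.4] 73.6
[225.8 154. ] 0.064 [638.2  92.9] [22.  33.1] 73.6
tray ((122.14451599121094, 12.957427978515625), (143.27061462402344, 183.1693572998047), 6.3619256019592285) [[40.79999923706055, 96.0], [61.099998474121094, -86.0], [203.5, -70.0999984741211], [183.1999969482422, 111.9000015258789]]
[[63.20000076293945, -85.69999694824219], [197.6999969482422, -30.200000762939453], [182.10000610351562, 110.19999694824219], [67.69999694824219, 87.5]]
tray ((602.6766357421875, 78.19375610351562), (148.8377685546875, 174.0240478515625), 73.10755920410156) [[497.79998779296875, 32.29999923706055], [664.2999877929688, -18.299999237060547], [707.5999755859375, 124.0999984741211], [541.0, 174.6999969482422]]
[[704.2999877929688, 122.19999694824219], [545.2000122070312, 170.8000030517578], [500.20001220703125, 34.70000076293945], [662.2999877929688, -14.0]]
```

```bash
cat > go.py <<'E'
import sys,numpy as np
from cell import sensors
def st():
    s=sensors.observe(); p=s['tool_pos']; y=np.degrees(s['tool_rot'][2])
    print('t',round(s['time'],2),'p',(p*1000).round(1),'rpy',np.degrees(s['tool_rot']).round(2),'F',s['contact_force'].round(2),'T',s['torque'].round(2),'op',round(s['opening']*1000,1),'q6',round(s['qpos'][5],2)); return p,y
if __name__=='__main__':
    p,y=st(); a=[float(v) for v in sys.argv[1:]]
    for i in range(0,len(a),4):
        d=np.array(a[i:i+3])/1000-p; r=np.radians(y); c,s=np.cos(r),np.sin(r)
        print('tx %.4f ty %.4f tz %.4f tw %.2f'%(d[0]*c+d[1]*s,-d[2],-d[0]*s+d[1]*c,-((a[i+3]-y+180)%360-180)))
E
python3 go.py 450 -150 245 -192 496 318 180 -192
python3 - <<'E'
from h import *
c=load('top0')
for p in((100,158),(410,157)): print(onz(c,*p,.1))
E
```

```text
t 0.15 p [ 150.5 -502.7  245. ] rpy [-9.0060e+01  1.0000e-02 -1.6334e+02] F [1.05 0.83 0.29] T [-0.01 -0.01  0.03] op 91.8 q6 -0.15
tx -0.3880 ty 0.0000 tz -0.2520 tw 28.66
tx -0.5663 ty 0.0650 tz -0.6871 tw 28.66
[0.61963285 0.40797298 0.1       ]
[ 0.62937223 -0.37442191  0.1       ]
```

>>> send_rows --motion '[[[-0.388,0,-0.252,28.7],[-0.388,0,-0.252,28.7],[-0.388,0,-0.252,28.7],[-0.388,0,-0.252,28.7],[-0.388,0,-0.252,28.7],[-0.388,0,-0.252,28.7],[-0.388,0,-0.252,28.7],[-0.388,0,-0.252,28.7]]]' --gripper 0.6

```text
time: 0.95
tool_pos: [0.4042, -0.2033, 0.2454]
tool_rot: [-1.572, -0.0, 2.931]
contact_force: [0.2, -0.1, 0.3]
opening: 0.0549
```

```bash
python3 go.py 496 318 180 -192
```

```text
t 0.95 p [ 404.2 -203.3  245.4] rpy [-9.0050e+01 -2.0000e-02  1.6795e+02] F [ 0.23 -0.09  0.26] T [ 0.04 -0.01 -0.05] op 54.9 q6 1.14
tx 0.0191 ty 0.0654 tz -0.5290 tw -0.05
```

>>> send_rows --motion '[[[0.019,0,-0.529,0],[0.019,0,-0.529,0],[0.019,0,-0.529,0],[0.019,0,-0.529,0],[0.019,0,-0.529,0],[0.019,0,-0.529,0],[0.019,0,-0.529,0],[0.019,0.02,-0.529,0]]]'

```text
time: 1.75
tool_pos: [0.4734, 0.1907, 0.2408]
tool_rot: [-1.572, 0.001, 2.932]
contact_force: [1.2, -0.2, -0.2]
opening: 0.0551
```

```bash
python3 go.py 496 318 160 -192
```

```text
t 1.75 p [473.4 190.7 240.8] rpy [-9.0080e+01  6.0000e-02  1.6796e+02] F [ 1.23 -0.24 -0.18] T [ 0.07 -0.03  0.01] op 55.1 q6 2.01
tx 0.0044 ty 0.0808 tz -0.1292 tw -0.04
```

>>> send_rows --motion '[[[0.0044,0.03,-0.129,0],[0.0044,0.06,-0.129,0],[0.0044,0.08,-0.129,0],[0.0044,0.08,-0.129,0],[0.0044,0.08,-0.129,0]]]'

```text
time: 2.25
tool_pos: [0.495, 0.3183, 0.1589]
tool_rot: [-1.57, -0.002, 2.933]
contact_force: [0.4, -0.3, 0.8]
opening: 0.0551
```

```bash
python3 - <<'E'
from h import *
c=shot('wrist','w1'); from go import st; st()
print(proj(c,(.496,.3185,.024)))
E
```

```text
t 2.3 p [495.8 317.7 160.7] rpy [-9.0020e+01  1.0000e-02  1.6801e+02] F [ 0.19 -0.08 -0.86] T [ 0.12  0.04 -0.01] op 55.0 q6 2.22
(np.float64(257.9734662649566), np.float64(184.82334902852855))
```

View pics/w1.png

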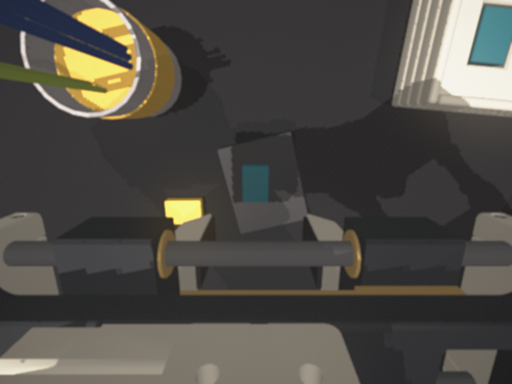

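The wrist view shows the blue-green tile on the marver at about (255,184), square to the jaws. The yellow tile is off the block at (184,210) and stays where it is.

```bash
cat > t.py <<'E'
from h import *
def tiles(c,z,lo,hi,s=6):
    up=cv2.resize(c['frame'],None,fx=s,fy=s,interpolation=cv2.INTER_CUBIC); hsv=cv2.cvtColor(up,cv2.COLOR_RGB2HSV)
    m=cv2.inRange(hsv,(85,80,40),(105,255,255)); cs,_=cv2.findContours(m,cv2.RETR_EXTERNAL,cv2.CHAIN_APPROX_NONE); out=[]
    for q in cs:
        if lo<cv2.contourArea(q)/s/s<hi:
            q=(q.reshape(-1,2)+.5)/s-.5; w=np.array([onz(c,u,v,z)[:2]*1000 for u,v in q]).astype(np.float32)
            r=cv2.minAreaRect(w); a=r[2]+(90 if r[1][1]>r[1][0] else 0); a=(a+90)%180-90
            print(q.mean(0).round(1),'c',np.round(r[0],1),'size',np.round(r[1],1),'yaw',round(a,1)); out.append((r[0],a))
    return out
E
python3 - <<'E'
from t import *
c=load('w1'); tiles(c,.024,200,3000); crop(c,'w1c',150,110,330,250,4)
c=load('scene0'); tiles(c,.024,30,3000); tiles(c,.064,30,3000)
E
python3 go.py 496 318.5 37 -192
```

```text
[255.1 182.5] c [498.6 321.1] size [27.8 40.2] yaw -11.9
[492.6  35.6] c [588.9  79.1] size [32.9 46. ] yaw -16.7
[321.9 272.7] c [497.4 323.3] size [31.5 42.9] yaw -11.8
[240.  231.2] c [629.4  78.7] size [22.7 36.4] yaw -16.2
[257.9 226.7] c [573.8  95.6] size [22.4 36.3] yaw -17.0
[236.1 217.6] c [614.9  31.5] size [22.  36.3] yaw -16.7
[321.9 272.7] c [511.5 331.9] size [30.4 41.3] yaw -11.8
[240.  231.2] c [638.8  96.1] size [21.9 35.1] yaw -16.2
[257.9 226.7] c [585.1 112.4] size [21.6 35. ] yaw -17.0
[236.1 217.6] c [624.7  50.5] size [21.2 35. ] yaw -16.7
t 2.3 p [495.8 317.7 160.7] rpy [-9.0020e+01  1.0000e-02  1.6801e+02] F [ 0.19 -0.08 -0.86] T [ 0.12  0.04 -0.01] op 55.0 q6 2.22
tx -0.0000 ty 0.1237 tz -0.0008 tw 0.01
```

View pics/w1c.png

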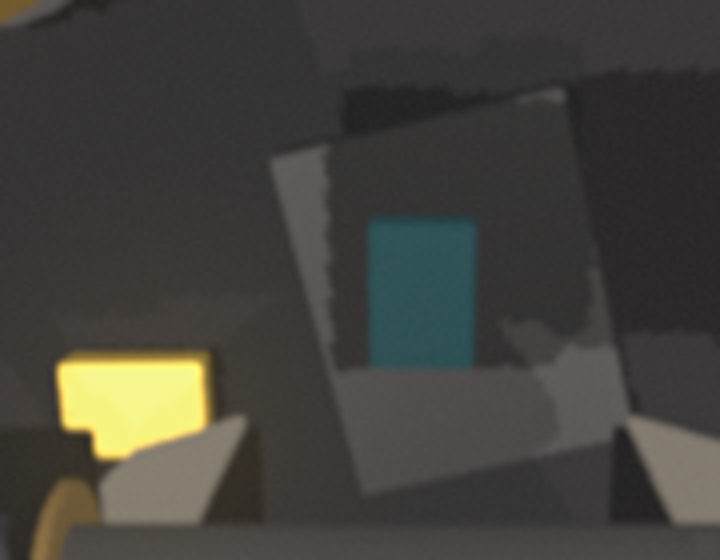

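```bash
python3 - <<'E'
from t import *
c=load('top0'); 
hsv=cv2.cvtColor(c['frame'],cv2.COLOR_RGB2HSV); m=cv2.inRange(hsv,(20,120,120),(35,255,255)); cs,_=cv2.findContours(m,0,1)
for q in cs:
    q=q.reshape(-1,2)
    if 90<q[:,0].mean()<125 and q[:,1].mean()>200: print(np.array([onz(c,u,v,.012)[:2]*1000 for u,v in q]).round(0).tolist())
E
python3 go.py 498 320.5 60 -192 498 320.5 37 -192
```

```text
[[495.0, 423.0], [493.0, 426.0], [490.0, 426.0], [487.0, 426.0], [485.0, 428.0], [482.0, 428.0], [479.0, 428.0], [476.0, 428.0], [474.0, 431.0], [471.0, 430.0], [468.0, 428.0], [466.0, 425.0], [466.0, 422.0], [466.0, 419.0], [463.0, 417.0], [463.0, 414.0], [463.0, 411.0], [463.0, 408.0], [463.0, 406.0], [463.0, 403.0], [460.0, 400.0], [460.0, 397.0], [460.0, 395.0], [460.0, 392.0], [460.0, 389.0], [463.0, 387.0], [466.0, 387.0], [469.0, 387.0], [471.0, 384.0], [474.0, 384.0], [477.0, 384.0], [480.0, 384.0], [482.0, 382.0], [485.0, 382.0], [488.0, 385.0], [490.0, 388.0], [490.0, 390.0], [493.0, 393.0], [493.0, 396.0], [493.0, 398.0], [493.0, 401.0], [493.0, 404.0], [496.0, 407.0], [496.0, 409.0], [496.0, 412.0], [495.0, 415.0], [495.0, 418.0], [495.0, 420.0]]
t 2.3 p [495.8 317.7 160.7] rpy [-9.0020e+01  1.0000e-02  1.6801e+02] F [ 0.19 -0.08 -0.86] T [ 0.12  0.04 -0.01] op 55.0 q6 2.22
tx -0.0015 ty 0.1007 tz -0.0032 tw 0.01
tx -0.0015 ty 0.1237 tz -0.0032 tw 0.01
```

>>> send_rows --motion '[[[-0.0015,0.04,-0.003,0],[-0.0015,0.08,-0.003,0],[-0.0015,0.105,-0.003,0],[-0.0015,0.115,-0.003,0],[-0.0015,0.1235,-0.003,0],[-0.0015,0.1235,-0.003,0]]]' --gripper 0.5

```text
time: 2.9
tool_pos: [0.4986, 0.32, 0.038]
tool_rot: [-1.572, 0.001, 2.931]
contact_force: [0.6, -0.3, -0.3]
opening: 0.046
```

>>> send_rows --motion '[[[0,0,0,0],[0,0,0,0],[0,0,0,0],[0,0,0,0],[0,0,0,0],[0,0,0,0]]]' --gripper 0.2 --grip_force 15

```text
time: 3.5
tool_pos: [0.4993, 0.3202, 0.0392]
tool_rot: [-1.573, 0.003, 2.932]
contact_force: [-1.0, -1.3, 6.4]
opening: 0.0277
```

>>> send_rows --motion '[[[0,-0.01,0,0],[0,-0.03,0,0],[0,-0.07,0,0],[0,-0.11,0,0],[0,-0.12,0,0],[0,-0.12,0,0]]]'

```text
time: 4.1
tool_pos: [0.4997, 0.3205, 0.1615]
tool_rot: [-1.576, 0.006, 2.932]
contact_force: [-0.2, -0.0, -0.1]
opening: 0.0278
```

```bash
python3 - <<'E'
from t import *
c=shot('wrist','w2'); from go import st; st(); 
c2=shot('scene','s2'); crop(c2,'s2c',250,180,400,320,4)
tiles(c,.14,200,3000)
E
```

```text
t 4.15 p [498.8 320.1 159.5] rpy [-90.15   0.2  167.97] F [ 0.42 -0.03 -1.69] T [-0.01  0.06  0.05] op 27.6 q6 2.22
[258.8 221.5] c [505.5 319.1] size [28.7 25.8] yaw 78.1
[492.6  43.5] c [579.2 174.3] size [19.  26.5] yaw -16.6
```

View pics/w2.png

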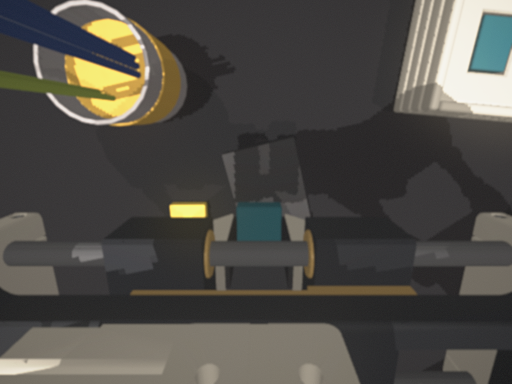

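View pics/s2c.png

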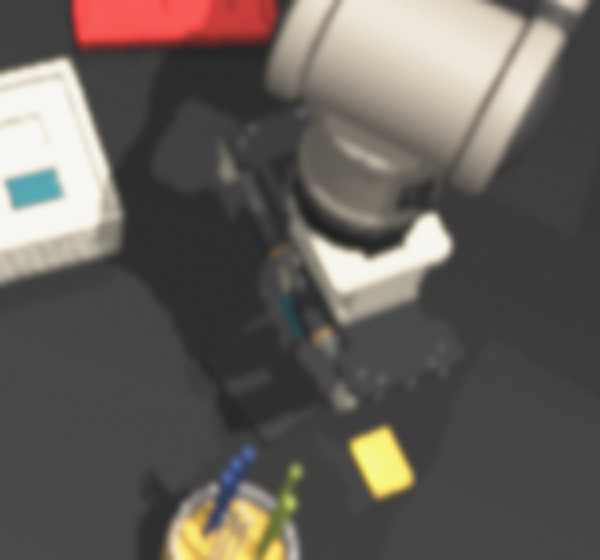

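```bash
python3 - <<'E'
from t import *
c=load('w2'); crop(c,'w2c',200,180,320,270,6)
p=np.array([.4988,.3201,.1595]); y=np.radians(167.97); ax=np.array([np.cos(y),np.sin(y),0]); az=np.array([-np.sin(y),np.cos(y),0])
for h in(-.0145,-.0265):
  for dz in(-.014,.014):
    for dx in(-.020,.020): print(h,dz,dx,np.round(proj(c,p+ax*dx+az*dz+[0,0,h]),1))
E
```

```text
-0.0145 -0.014 -0.02 [236.3 203.9]
-0.0145 -0.014 0.02 [237.5 263.2]
-0.0145 0.014 -0.02 [282.5 204.1]
-0.0145 0.014 0.02 [281.1 263.4]
-0.0265 -0.014 -0.02 [237.9 198.3]
-0.0265 -0.014 0.02 [239.  254.1]
-0.0265 0.014 -0.02 [281.  198.4]
-0.0265 0.014 0.02 [279.7 254.3]
```

View pics/w2c.png

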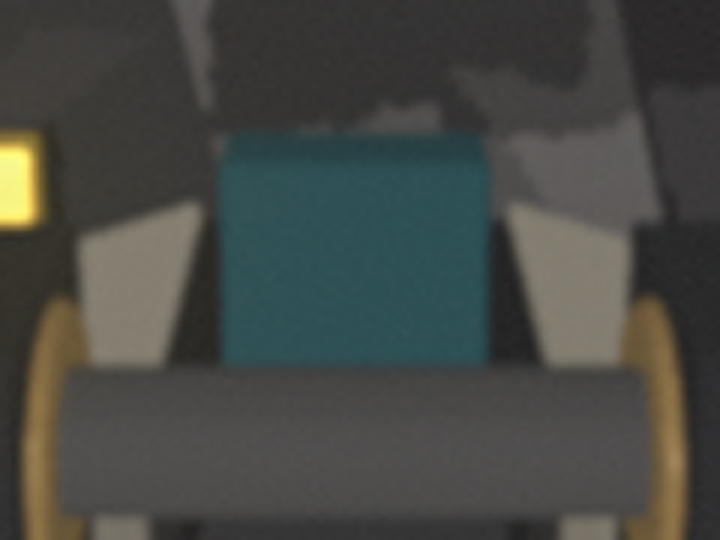

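The tile is held (opening 27.7 mm), with its far top edge at about row 206. That puts it about 2 mm toward +tool x of the TCP. Next I go over the pocket.

```bash
python3 go.py 571 64 180 -197
```

```text
t 4.2 p [498.2 319.8 158.2] rpy [-9.0060e+01  8.0000e-02  1.6797e+02] F [-0.75 -0.75 -0.29] T [ 0.07  0.02 -0.05] op 27.5 q6 2.22
tx -0.1245 ty -0.0218 tz 0.2350 tw 4.97
```

>>> send_rows --motion '[[[-0.02,-0.022,0.03,5],[-0.042,-0.022,0.075,5],[-0.062,-0.022,0.12,5],[-0.082,-0.022,0.16,5],[-0.105,-0.022,0.2,5],[-0.124,-0.022,0.235,5],[-0.124,-0.022,0.235,5],[-0.124,-0.022,0.235,5]]]'

```text
time: 5.0
tool_pos: [0.5697, 0.0633, 0.1781]
tool_rot: [-1.571, -0.002, 2.842]
contact_force: [-0.3, 0.0, -0.4]
opening: 0.0274
```

```bash
python3 - <<'E'
from t import *
from go import st
c=shot('wrist','w3');  st(); tiles(c,.064,200,6000)
c=shot('wrist','w4');  st(); tiles(c,.064,200,6000)
E
```

```text
t 5.05 p [569.6  64.3 178.5] rpy [-9.0040e+01 -1.1000e-01  1.6294e+02] F [ 0.2   0.71 -0.66] T [ 0.09  0.   -0.02] op 27.7 q6 1.85
[259.1 218.8] c [538.4  72.9] size [44.8 38.6] yaw 72.9
[208.7 188.8] c [585.7 110.2] size [26.7 39. ] yaw -16.9
[256.  123.5] c [629.5  47.5] size [26.1 27.9] yaw -17.1
[204.  129.9] c [638.9  93.8] size [26.7 37.8] yaw -16.9
t 5.1 p [569.6  65.  178.9] rpy [-9.0050e+01 -8.0000e-02  1.6301e+02] F [-0.33  0.68 -1.04] T [0.04 0.1  0.02] op 27.5 q6 1.85
[258.3 219.2] c [538.2  74. ] size [44.7 38.7] yaw 73.0
[209.4 188.1] c [585.8 110.2] size [26.7 39.1] yaw -16.9
[257.1 123.8] c [629.4  47.5] size [26.  28.4] yaw -17.0
[205.1 129.3] c [638.9  93.8] size [26.8 37.8] yaw -16.9
```

View pics/w4.png

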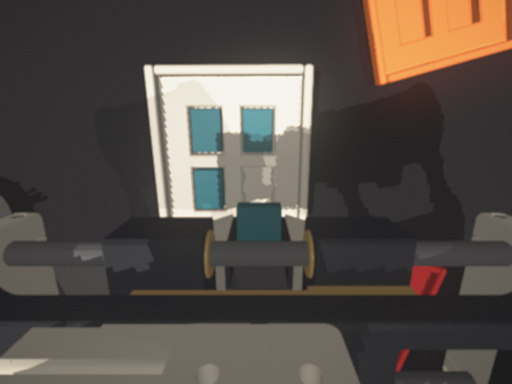

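```bash
python3 go.py 572.4 63.2 97 -197
```

```text
t 5.1 p [569.6  65.  178.9] rpy [-9.0050e+01 -8.0000e-02  1.6301e+02] F [-0.33  0.68 -1.04] T [0.04 0.1  0.02] op 27.5 q6 1.85
tx -0.0032 ty 0.0819 tz 0.0009 tw 0.01
```

>>> send_rows --motion '[[[-0.003,0.03,0.001,0],[-0.003,0.06,0.001,0],[-0.003,0.08,0.001,0],[-0.003,0.08,0.001,0],[-0.003,0.08,0.001,0],[-0.003,0.08,0.001,0]]]'

```text
time: 5.7
tool_pos: [0.5728, 0.0639, 0.1002]
tool_rot: [-1.572, 0.001, 2.846]
contact_force: [0.7, -0.0, -0.7]
opening: 0.0275
```

```bash
python3 - <<'E'
from t import *
from go import st
c=shot('wrist','w5');  st(); tiles(c,.064,200,9000); crop(c,'w5c',170,60,350,250,3.5)
c2=shot('top','t5'); crop(c2,'t5c',180,110,290,230,5)
E
python3 go.py 572.4 63.2 97 -197
```

```text
t 5.75 p [572.9  63.7 100.3] rpy [-9.0090e+01  7.0000e-02  1.6305e+02] F [-0.2   0.7   0.36] T [-0.02 -0.04  0.02] op 27.4 q6 1.84
[258.6 222. ] c [572.3  64. ] size [30.9 27. ] yaw 73.2
[188.1 204.3] c [597.4 105.6] size [27.1 15.3] yaw 73.9
[258.3 165. ] c [611.2  52.8] size [25.5  8.2] yaw 73.2
[257.  135.4] c [629.5  47.3] size [26.6 29. ] yaw -16.9
[185.6 141.7] c [639.2  93.1] size [27.4 37.8] yaw -16.9
t 5.8 p [572.8  63.6 100.3] rpy [-9.0090e+01  6.0000e-02  1.6304e+02] F [0.01 0.31 0.24] T [ 0.05 -0.   -0.  ] op 27.4 q6 1.84
tx 0.0003 ty 0.0033 tz 0.0005 tw 0.04
```

View pics/w5c.png

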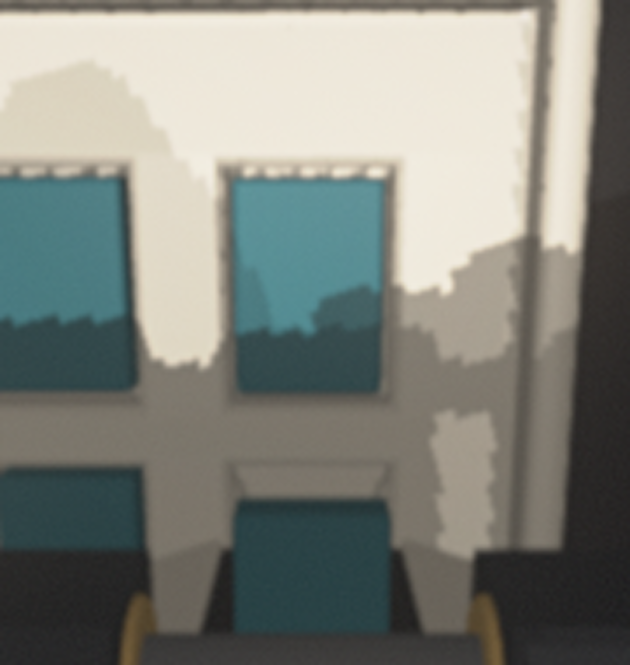

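```bash
python3 - <<'E'
from t import *
c=load('w5'); p=np.array([.5729,.0637,.1003]); y=np.radians(163.05); ax=np.array([np.cos(y),np.sin(y),0]); az=np.array([-np.sin(y),np.cos(y),0])
def tl(u,v,z):
    d=onz(c,u,v,z)-p; return np.round([d@ax*1000,d@az*1000],1)
print('pocket far edge',tl(259.9,192.3,.064),'L',tl(170+236/3.5,192.3,.064),'R',tl(170+393/3.5,192.3,.064))
print('tile far top',tl(259.3,207,p[2]-.0145),'bot',tl(259.3,203.4,p[2]-.0265), 'L/R',tl(170+236/3.5,207,p[2]-.0145),tl(170+389/3.5,207,p[2]-.0145))
print('tile2 near edge',tl(259,60+392/3.5,.064),'far',tl(259,60+178/3.5,.064))
E
```

```text
pocket far edge [-20.9   0.8] L [-20.8 -14.4] R [-20.9  15.9]
tile far top [-17.9   0.4] bot [-16.2   0.4] L/R [-17.8 -12.7] [-17.9  13.5]
tile2 near edge [-34.8   0.2] far [-73.6   0.1]
```

>>> send_rows --motion '[[[-0.001,0,0.0003,0],[-0.001,0.004,0.0003,0],[-0.001,0.008,0.0003,0],[-0.001,0.012,0.0003,0],[-0.001,0.012,0.0003,0]]]'

```text
time: 6.3
tool_pos: [0.5732, 0.063, 0.0874]
tool_rot: [-1.572, -0.0, 2.845]
contact_force: [0.5, -1.2, 0.0]
opening: 0.0275
```

```bash
python3 go.py 572.4 63.2 88 -197
```

```text
t 6.3 p [573.2  63.   87.4] rpy [-9.0060e+01 -3.0000e-02  1.6303e+02] F [ 0.53 -1.19  0.02] T [-0.02  0.02 -0.01] op 27.5 q6 1.84
tx 0.0008 ty -0.0006 tz -0.0000 tw 0.03
```

>>> send_rows --motion '[[[0,0.001,0,0],[0,0.002,0,0],[0,0.0025,0,0],[0,0.0025,0,0]]]'

```text
time: 6.7
tool_pos: [0.5732, 0.0629, 0.0849]
tool_rot: [-1.572, -0.0, 2.845]
contact_force: [0.4, 0.2, -0.2]
opening: 0.0278
```

```bash
python3 - <<'E'
from t import *
from go import st
c=shot('wrist','w6');  st(); crop(c,'w6c',170,60,350,250,3.5)
E
```

```text
t 6.75 p [573.2  63.   84.9] rpy [-9.0060e+01 -2.0000e-02  1.6303e+02] F [-0.16 -0.05  0.19] T [ 0.06  0.05 -0.01] op 27.8 q6 1.84
```

View pics/w6c.png

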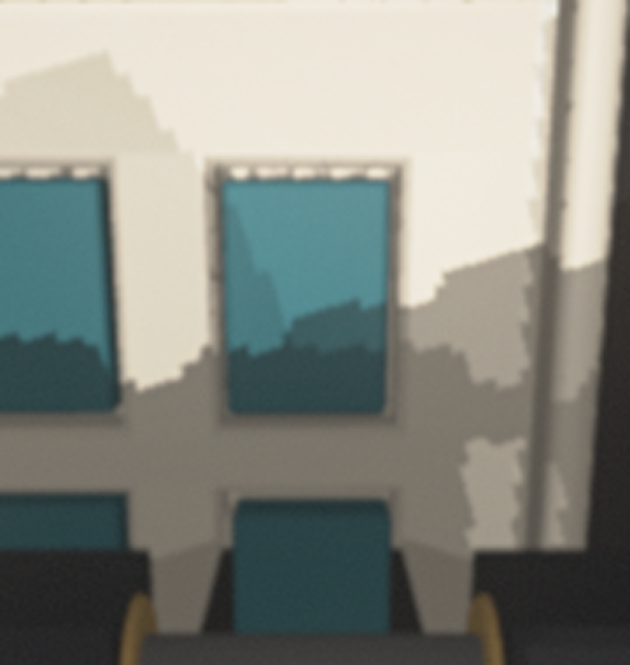

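The tile sits inside the pocket outline (crop cols 236–389 against 228–393, with the far gap at 490–500). I'll let it in and look.

>>> send_rows --motion '[[[0,0.001,0,0],[0,0.001,0,0],[0,0.001,0,0],[0,0.001,0,0]]]' --gripper 0.42

```text
time: 7.15
tool_pos: [0.5732, 0.063, 0.0839]
tool_rot: [-1.572, -0.0, 2.845]
contact_force: [0.2, -0.7, 0.1]
opening: 0.0383
```

>>> send_rows --motion '[[[0,-0.02,0,0],[0,-0.06,0,0],[0,-0.08,0,0],[0.03,-0.08,0,0],[0.06,-0.08,0,0],[0.06,-0.08,0,0]]]'

```text
time: 7.75
tool_pos: [0.5125, 0.0813, 0.164]
tool_rot: [-1.571, -0.003, 2.847]
contact_force: [0.2, -0.5, 0.4]
opening: 0.0385
```

```bash
python3 - <<'E'
from t import *
from go import st
c=shot('wrist','w7');  st(); tiles(c,.064,200,9000)
E
```

```text
t 7.8 p [514.7  80.8 164.3] rpy [-9.0060e+01 -3.0000e-02  1.6309e+02] F [0.41 0.7  0.54] T [ 0.03  0.04 -0.  ] op 38.5 q6 1.87
[201.1 125.4] c [585.4 110.1] size [27.2 38. ] yaw -16.9
[256.2 123.8] c [572.6  64.5] size [27.3 36.2] yaw -16.3
[256.6  55.3] c [625.1  48.8] size [26.6 38.9] yaw -16.7
[198.6  55.1] c [638.8  93.6] size [27.6 39. ] yaw -16.8
```

View pics/w7.png

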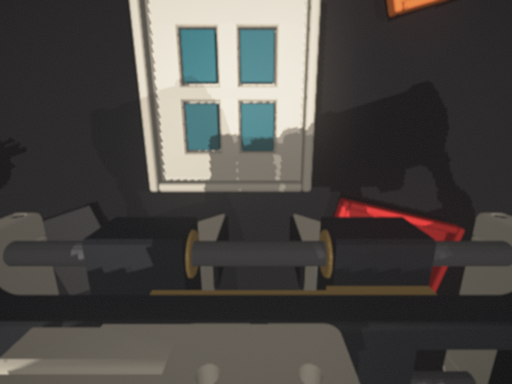

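```bash
python3 go.py 571 63.7 164 -107 571 63.7 105 -107
```

```text
t 7.8 p [514.7  80.8 164.3] rpy [-9.0060e+01 -3.0000e-02  1.6309e+02] F [0.41 0.7  0.54] T [ 0.03  0.04 -0.  ] op 38.5 q6 1.87
tx -0.0588 ty 0.0003 tz -0.0000 tw -89.91
tx -0.0588 ty 0.0593 tz -0.0000 tw -89.91
```

>>> send_rows --motion '[[[-0.0588,0,0,-90],[-0.0588,0,0,-90],[-0.0588,0,0,-90],[-0.0588,0,0,-90],[-0.0588,0,0,-90],[-0.0588,0,0,-90],[-0.0588,0,0,-90],[-0.0588,0,0,-90]]]' --gripper 0.0

```text
time: 8.6
tool_pos: [0.572, 0.0633, 0.1641]
tool_rot: [-1.571, 0.001, -2.232]
contact_force: [0.6, 1.0, 0.5]
opening: 0.0005
```

```bash
python3 go.py 571 63.7 105 -107
```

```text
t 8.6 p [572.   63.3 164.1] rpy [-9.0010e+01  7.0000e-02 -1.2788e+02] F [0.55 0.98 0.5 ] T [-0.05 -0.09 -0.01] op 0.5 q6 0.64
tx 0.0003 ty 0.0591 tz -0.0010 tw -20.88
```

>>> send_rows --motion '[[[0.0003,0.02,-0.001,-20.9],[0.0003,0.04,-0.001,-20.9],[0.0003,0.058,-0.001,-20.9],[0.0003,0.058,-0.001,-20.9],[0.0003,0.058,-0.001,-20.9]]]'

```text
time: 9.1
tool_pos: [0.5718, 0.0635, 0.1062]
tool_rot: [-1.57, 0.001, -1.87]
contact_force: [0.3, -0.6, 0.4]
opening: 0.0003
```

```bash
python3 - <<'E'
from t import *
from go import st
c=shot('wrist','w8');  st(); tiles(c,.064,200,9000);c2=shot('scene','s8'); crop(c2,'s8c',200,180,300,270,7)
E
python3 go.py 571 63.7 89 -107
```

```text
t 9.15 p [572.   63.5 106.9] rpy [-8.991e+01  9.000e-02 -1.071e+02] F [-0.22 -0.28  0.45] T [ 0.02 -0.1   0.07] op 0.6 q6 0.27
[261.8 205.3] c [573.3  71.7] size [13.1 39.4] yaw -17.1
[335.8 208.4] c [624.9  50.6] size [25.8 39.5] yaw -17.5
[339.3 147.5] c [638.4  94.5] size [26.5 39. ] yaw -16.7
[256.2 147.4] c [585.4 110.9] size [26.4 37.8] yaw -17.0
t 9.2 p [572.1  63.6 107.2] rpy [-8.9870e+01  1.0000e-01 -1.0708e+02] F [-0.3   0.08 -0.44] T [-0.03 -0.09 -0.03] op 0.4 q6 0.27
tx 0.0002 ty 0.0182 tz -0.0011 tw -0.08
```

View pics/w8.png

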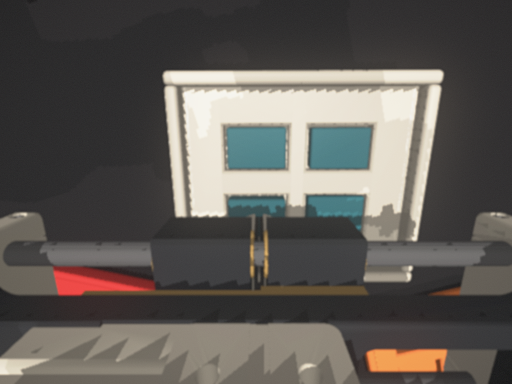

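View pics/s8c.png

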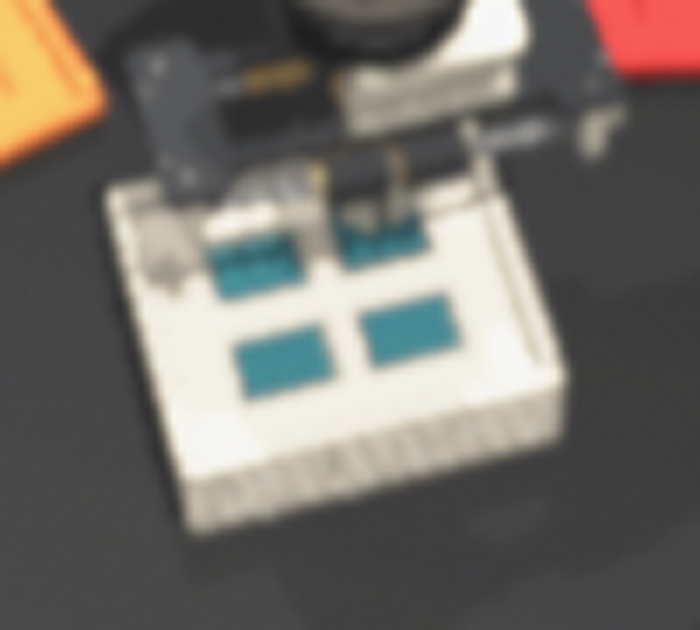

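>>> send_rows --motion '[[[0,0.006,-0.001,0],[0,0.012,-0.001,0],[0,0.016,-0.001,0],[0,0.019,-0.001,0],[0,0.02,-0.001,0],[0,0.021,-0.001,0]]]'

```text
time: 9.8
tool_pos: [0.5713, 0.0639, 0.0861]
tool_rot: [-1.569, 0.002, -1.869]
contact_force: [0.8, -0.1, 0.4]
opening: 0.0004
```

>>> send_rows --motion '[[[0,0.001,0,0],[0,0.002,0,0],[0,0.002,0,0]]]'

```text
time: 10.1
tool_pos: [0.5712, 0.0639, 0.084]
tool_rot: [-1.569, 0.002, -1.869]
contact_force: [0.2, 0.2, -0.0]
opening: 0.0004
```

>>> send_rows --motion '[[[0,0.001,0,0],[0,0.002,0,0],[0,0.002,0,0]]]'

```text
time: 10.4
tool_pos: [0.5713, 0.0639, 0.0825]
tool_rot: [-1.568, 0.002, -1.869]
contact_force: [-2.1, -0.6, 4.6]
opening: 0.0006
```

>>> send_rows --motion '[[[0,0.001,0,0],[0,0.001,0,0],[0,0.001,0,0]]]'

```text
time: 10.7
tool_pos: [0.5714, 0.0639, 0.0824]
tool_rot: [-1.568, 0.002, -1.869]
contact_force: [-2.3, 0.1, 8.6]
opening: 0.0004
```

>>> send_rows --motion '[[[0,0.001,0,0],[0,0.001,0,0],[0,0.001,0,0]]]'

```text
time: 11.0
tool_pos: [0.5714, 0.0639, 0.0824]
tool_rot: [-1.567, 0.002, -1.869]
contact_force: [-3.8, -0.4, 9.8]
opening: 0.0003
```

>>> send_rows --motion '[[[0,0.0015,0,0],[0,0.0015,0,0],[0,0.0015,0,0]]]'

```text
time: 11.3
tool_pos: [0.5714, 0.064, 0.0822]
tool_rot: [-1.566, 0.002, -1.869]
contact_force: [-4.1, -0.8, 11.0]
opening: 0.0004
```

>>> send_rows --motion '[[[0,-0.01,0,0],[0,-0.05,0,0],[0,-0.08,0,0],[0.03,-0.1,0,0],[0.07,-0.1,0,0],[0.09,-0.1,0,0],[0.09,-0.1,0,0]]]'

```text
time: 12.0
tool_pos: [0.544, -0.0244, 0.1826]
tool_rot: [-1.566, 0.002, -1.872]
contact_force: [0.5, 1.0, 0.1]
opening: 0.0004
```

```bash
python3 - <<'E'
from t import *
from go import st
c=shot('wrist','w9');  st(); tiles(c,.064,200,9000); crop(c,'w9c',170,40,370,230,3.5)
c2=shot('scene','s9'); crop(c2,'s9c',200,180,300,270,7)
E
```

```text
t 12.05 p [544.5 -23.1 182.4] rpy [ -89.71    0.14 -107.19] F [0.79 1.07 1.16] T [-0.01 -0.05 -0.03] op 0.8 q6 0.12
[257.2  89. ] c [571.7  64.7] size [26.2 37.6] yaw -16.9
[318.3  88.5] c [624.5  48.9] size [26.1 38.7] yaw -17.1
[321.5  30.5] c [638.2  93.8] size [26.7 38.7] yaw -16.8
[256.3  30.1] c [585.  110.1] size [27.2 38.1] yaw -16.8
```

View pics/w9c.png

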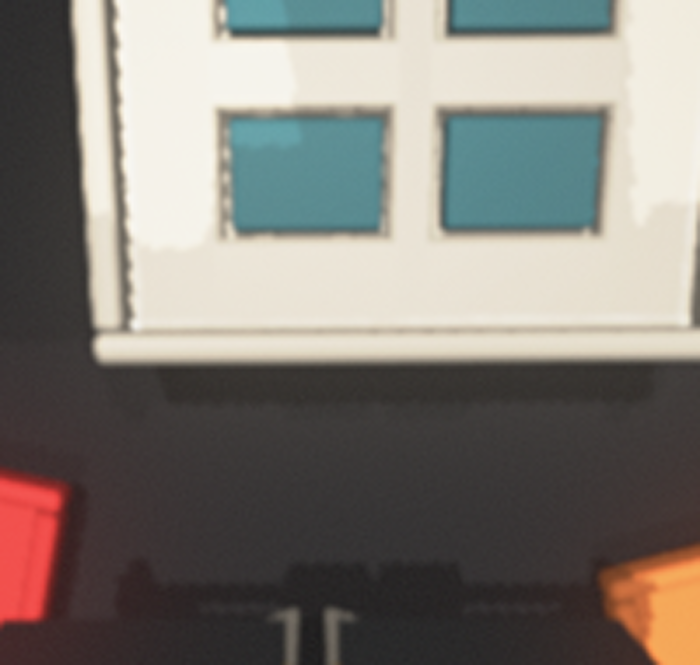

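View pics/s9c.png

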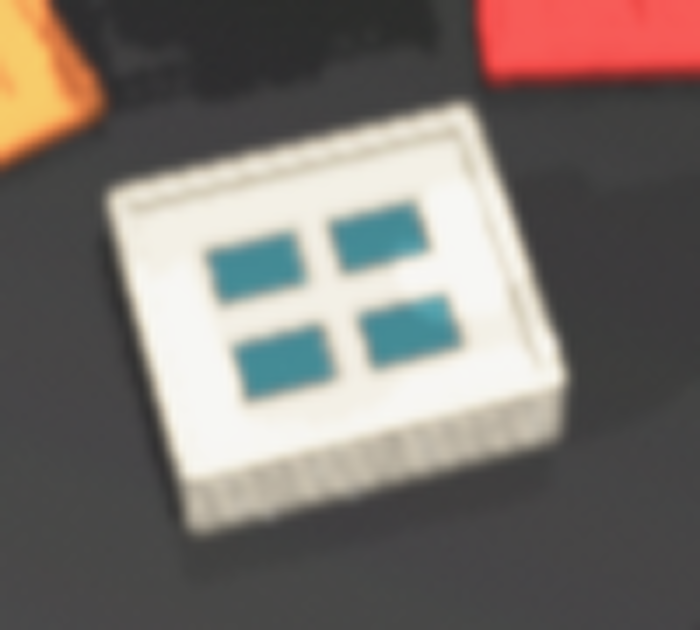

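```bash
python3 - <<'E'
from t import *
for n in('s8','s9'):
    print(n); tiles(load(n),.064,30,300,8)
E
```

```text
s8
[240.  231.2] c [638.9  96.3] size [21.9 35. ] yaw -16.6
[257.9 226.7] c [585.3 112.5] size [21.6 34.8] yaw -16.9
[236.  217.6] c [624.9  50.3] size [22.2 34.5] yaw -17.3
[253.7 214.2] c [572.3  69.9] size [17.1 35.1] yaw -25.6
s9
[240.1 231.3] c [639.   96.5] size [22.  34.7] yaw -16.9
[258.  226.8] c [585.3 112.8] size [21.7 35.2] yaw -16.5
[236.1 217.7] c [624.9  51. ] size [21.  34.9] yaw -16.9
[253.7 213.5] c [571.8  66.8] size [21.1 35.2] yaw -16.3
```

The loose tile is seated. In the scene view its offset from the other three tiles' plane is under 1 mm, and the press went solid at 11 N with the fingertips at deck height. Next I pinch near corner0, across the short (x = -79) wall.

```bash
python3 go.py 514.5 54.7 115 -107
```

```text
t 12.1 p [544.7 -22.2 182.3] rpy [ -89.72    0.15 -107.13] F [-0.93  0.38 -0.8 ] T [-0.05 -0.08  0.02] op 0.3 q6 0.12
tx -0.0646 ty 0.0673 tz -0.0515 tw -0.13
```

>>> send_rows --motion '[[[-0.03,0,-0.025,0],[-0.0645,0,-0.0515,0],[-0.0645,0.03,-0.0515,0],[-0.0645,0.067,-0.0515,0],[-0.0645,0.067,-0.0515,0],[-0.0645,0.067,-0.0515,0]]]' --gripper 0.35

```text
time: 12.7
tool_pos: [0.5149, 0.0554, 0.1154]
tool_rot: [-1.567, 0.002, -1.869]
contact_force: [-0.8, -0.8, 0.5]
opening: 0.0321
```

```bash
python3 - <<'E'
from t import *
from go import st
c=shot('wrist','w10');  p,y=st(); tiles(c,.064,200,9000); crop(c,'w10c',160,60,400,250,3.2)
r=np.radians(-16.9);ex=np.array([np.cos(r),np.sin(r)]);ey=np.array([-ex[1],ex[0]]);C=np.array([604.3,78.5])
for q in((-83,-71),(-75,-63),(-75,71),(-83,71)):
    print(q,np.round(proj(c,np.r_[(C+q[0]*ex+q[1]*ey)/1000,.076]),1))
c2=shot('scene','s10'); crop(c2,'s10c',200,170,310,270,6)
E
python3 go.py 514.5 54.7 83.8 -107
```

```text
t 12.75 p [515.7  55.1 116.3] rpy [ -89.65    0.18 -107.1 ] F [-0.01  0.82  1.18] T [-0.03 -0.11 -0.02] op 32.2 q6 0.26
[327.7 178. ] c [571.4  65.6] size [27.  38.9] yaw -17.0
[403.7 177.5] c [624.1  49.8] size [27.  39.2] yaw -17.3
[413.7 110.4] c [638.   94.4] size [26.4 39.1] yaw -17.0
[331.8 110.1] c [584.7 110.8] size [26.3 38.7] yaw -16.6
(-83, -71) [251.6 248.4]
(-75, -63) [262.6 238.2]
(-75, 71) [263.   29.9]
(-83, 71) [249.5  29.9]
t 12.8 p [516.1  54.9 116.8] rpy [ -89.57    0.19 -107.12] F [0.39 0.11 1.15] T [-0.03 -0.03  0.02] op 32.1 q6 0.26
tx 0.0006 ty 0.0330 tz -0.0014 tw -0.12
```

View pics/w10.png

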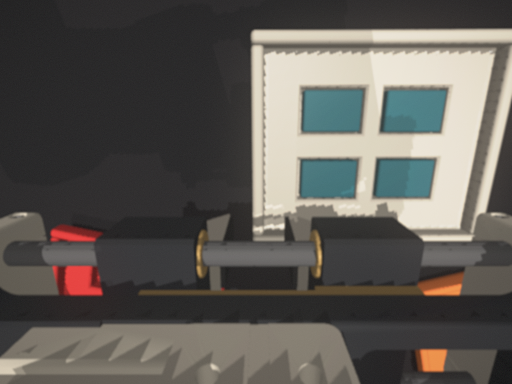

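View pics/s10c.png

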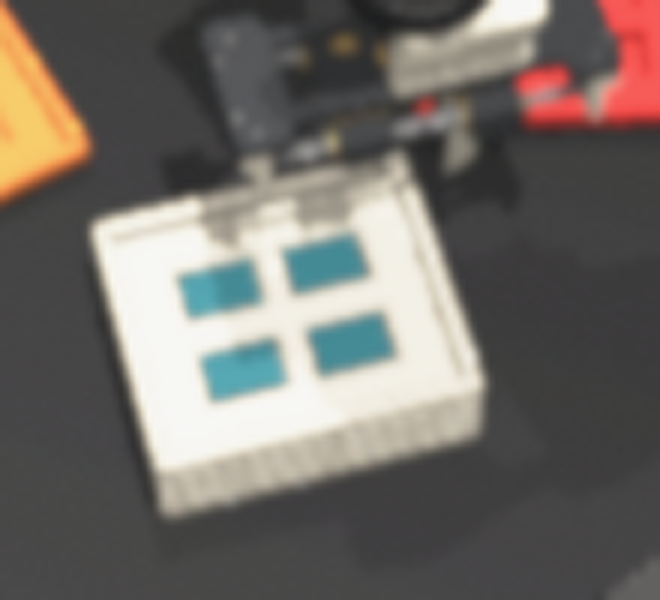

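>>> send_rows --motion '[[[0.0005,0.008,-0.001,0],[0.0005,0.016,-0.001,0],[0.0005,0.024,-0.001,0],[0.0005,0.03,-0.001,0],[0.0005,0.032,-0.001,0],[0.0005,0.032,-0.001,0]]]'

```text
time: 13.4
tool_pos: [0.515, 0.0547, 0.0843]
tool_rot: [-1.564, 0.003, -1.87]
contact_force: [-0.3, 0.5, 0.3]
opening: 0.0319
```

```bash
python3 - <<'E'
from t import *
from go import st
c=shot('wrist','w11');  p,y=st(); crop(c,'w11c',160,100,380,260,3.4)
E
python3 go.py 514.7 54.7 83.8 -107
```

```text
t 13.45 p [515.2  54.7  84.6] rpy [ -89.59    0.19 -107.12] F [ 0.55 -0.49 -0.06] T [-0.07 -0.05  0.01] op 32.0 q6 0.25
t 13.45 p [515.2  54.7  84.6] rpy [ -89.59    0.19 -107.12] F [ 0.55 -0.49 -0.06] T [-0.07 -0.05  0.01] op 32.0 q6 0.25
tx 0.0001 ty 0.0008 tz -0.0005 tw -0.12
```

View pics/w11c.png

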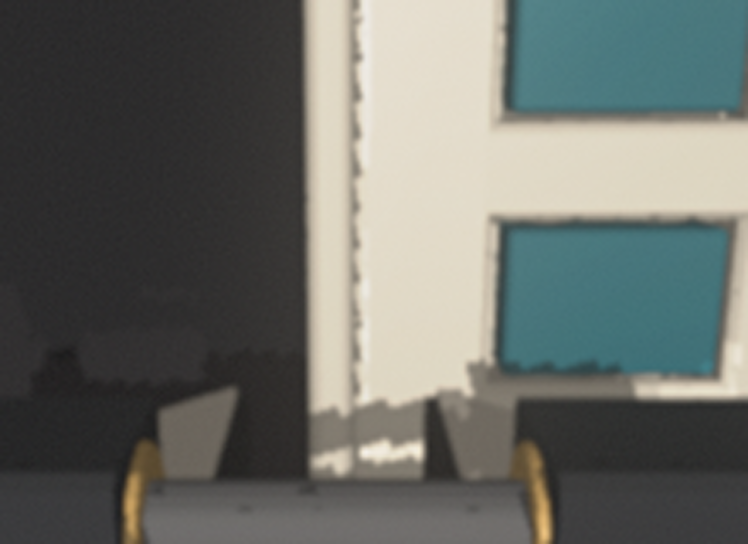

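Fingers straddle the rim: finger faces at crop cols 237 and 437, rim 308–353, and inner tip just above the deck. Closing.

>>> send_rows --motion '[[[0,0.0005,-0.0003,0],[0,0.0005,-0.0003,0],[0,0.0005,-0.0003,0],[0,0.0005,-0.0003,0],[0,0.0005,-0.0003,0],[0,0.0005,-0.0003,0]]]' --gripper 0.0 --grip_force 55

```text
time: 14.05
tool_pos: [0.5146, 0.0549, 0.0841]
tool_rot: [-1.564, 0.003, -1.869]
contact_force: [-1.4, 0.4, 2.3]
opening: 0.0071
```

```bash
python3 - <<'E'
from t import *
from go import st
c=shot('wrist','w12');  p,y=st(); tiles(c,.064,200,9000)
E
```

```text
t 14.1 p [514.6  54.8  84.1] rpy [ -89.63    0.18 -107.11] F [-2.12 -0.9   2.78] T [0.03 0.32 0.14] op 7.0 q6 0.25
[340.8 187.5] c [571.5  66. ] size [27.1 39.2] yaw -17.1
[430.8 186.4] c [624.3  50.3] size [27.1 39.2] yaw -17.0
[346.4 107.1] c [584.7 110.9] size [26.4 38.7] yaw -16.7
[444.4 106.9] c [638.   94.7] size [26.7 39.2] yaw -16.7
```

>>> send_rows --motion '[[[0,-0.001,0,0],[0,-0.002,0,0],[0,-0.003,0,0],[0,-0.004,0,0],[0,-0.004,0,0]]]'

```text
time: 14.6
tool_pos: [0.5147, 0.0548, 0.0882]
tool_rot: [-1.564, 0.003, -1.869]
contact_force: [1.6, 1.2, -3.4]
opening: 0.0075
```

>>> send_rows --motion '[[[0,-0.001,0,0],[0,-0.002,0,0],[0,-0.003,0,0],[0,-0.004,0,0],[0,-0.004,0,0]]]'

```text
time: 15.1
tool_pos: [0.5147, 0.0548, 0.0924]
tool_rot: [-1.564, 0.003, -1.87]
contact_force: [1.4, -1.3, -3.5]
opening: 0.0075
```

```bash
python3 - <<'E'
from t import *
from go import st
c=shot('wrist','w13');  p,y=st(); tiles(c,.064,200,9000)
c2=shot('scene','s13'); crop(c2,'s13c',200,170,310,270,6)
E
```

```text
t 15.15 p [514.7  54.7  92.3] rpy [ -89.61    0.18 -107.12] F [ 1.75  0.25 -3.63] T [-0.14  0.07  0.02] op 7.4 q6 0.25
[339.  187.2] c [572.3  63.5] size [28.3 40. ] yaw -17.1
[424.7 185.7] c [625.3  48.2] size [27.7 39. ] yaw -16.7
[437.  108.9] c [639.1  93.4] size [26.8 38.7] yaw -17.2
[344.3 108.3] c [586.2 110.1] size [27.2 39.3] yaw -17.1
```

View pics/s13c.png

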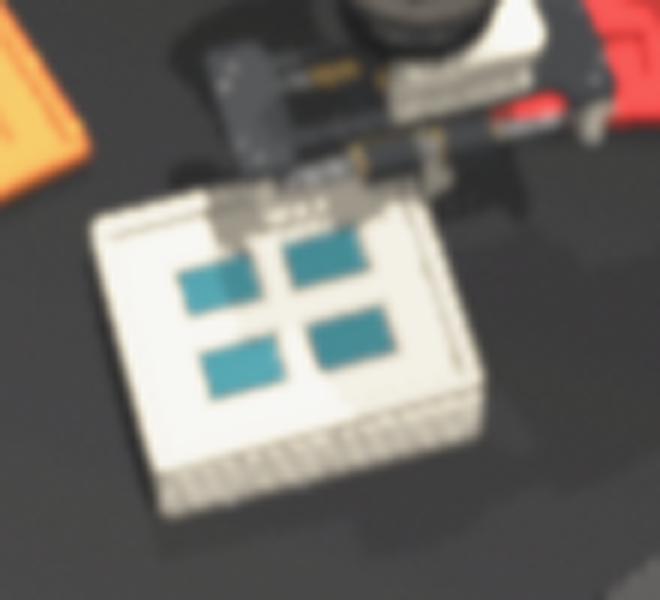

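View pics/w13.png

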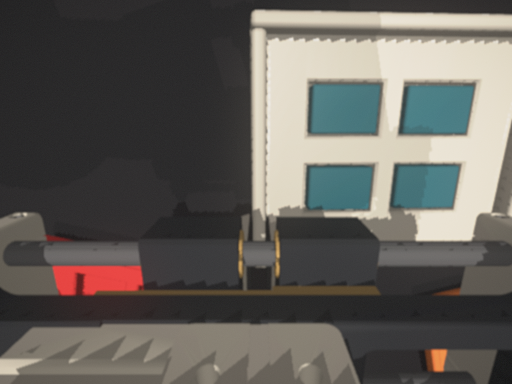

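The gripped corner is up about 8 mm while the far corner still looks down. I keep peeling slowly.

>>> send_rows --motion '[[[0,-0.001,0,0],[0,-0.002,0,0],[0,-0.003,0,0],[0,-0.004,0,0],[0,-0.004,0,0]]]'

```text
time: 15.7
tool_pos: [0.5146, 0.0548, 0.0963]
tool_rot: [-1.564, 0.003, -1.87]
contact_force: [2.2, 0.1, -5.2]
opening: 0.0072
```

>>> send_rows --motion '[[[0,-0.001,0,0],[0,-0.002,0,0],[0,-0.003,0,0],[0,-0.004,0,0],[0,-0.004,0,0]]]'

```text
time: 16.2
tool_pos: [0.5145, 0.0548, 0.1006]
tool_rot: [-1.564, 0.003, -1.87]
contact_force: [-0.3, 0.4, -2.6]
opening: 0.0069
```

>>> send_rows --motion '[[[0,-0.001,0,0],[0,-0.002,0,0],[0,-0.003,0,0],[0,-0.004,0,0],[0,-0.004,0,0]]]'

```text
time: 16.7
tool_pos: [0.5145, 0.0548, 0.1048]
tool_rot: [-1.564, 0.003, -1.869]
contact_force: [0.6, 0.3, -2.4]
opening: 0.007
```

```bash
python3 - <<'E'
from t import *
from go import st
p,y=st(); 
c2=shot('scene','s14'); crop(c2,'s14c',200,170,310,270,6)
E
```

```text
t 16.7 p [514.5  54.8 104.8] rpy [ -89.6     0.19 -107.11] F [ 0.64  0.26 -2.43] T [-0.08  0.08  0.03] op 7.0 q6 0.25
```

View pics/s14c.png

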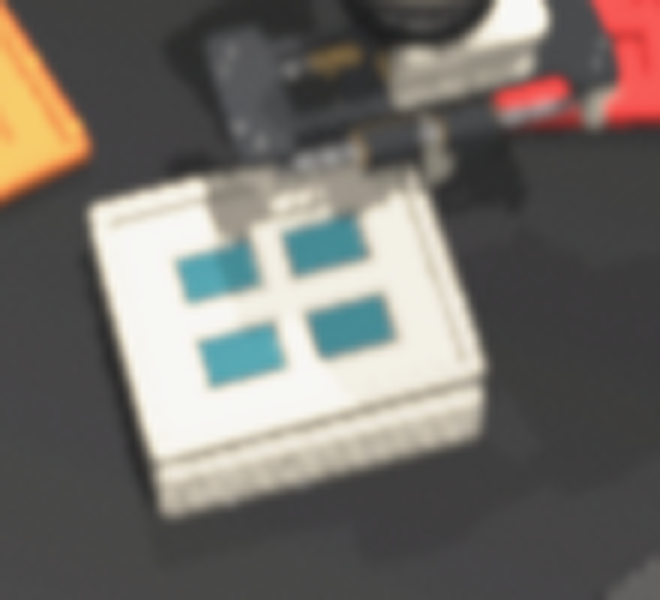

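The tray is free: -2.4 N is its weight, and there is an even gap all round. Lifting smoothly.

>>> send_rows --motion '[[[0,-0.005,0,0],[0,-0.012,0,0],[0,-0.02,0,0],[0,-0.03,0,0],[0,-0.04,0,0],[0,-0.047,0,0],[0,-0.05,0,0],[0,-0.05,0,0]]]' --grip_force 60

```text
time: 17.55
tool_pos: [0.5143, 0.0548, 0.1552]
tool_rot: [-1.563, 0.003, -1.869]
contact_force: [-0.2, 0.0, -2.3]
opening: 0.0071
```

>>> send_rows --motion '[[[0,-0.005,0,0],[0,-0.012,0,0],[0,-0.02,0,0],[0,-0.03,0,0],[0,-0.038,0,0],[0,-0.045,0,0],[0,-0.047,0,0],[0,-0.047,0,0]]]'

```text
time: 18.35
tool_pos: [0.514, 0.0547, 0.2026]
tool_rot: [-1.562, 0.004, -1.869]
contact_force: [-0.3, -0.2, -2.5]
opening: 0.0074
```

```bash
python3 - <<'E'
from t import *
from go import st
p,y=st(); c=shot('wrist','w15'); tiles(c,.18,200,12000)
c2=shot('scene','s15'); crop(c2,'s15c',180,120,330,270,5)
c3=shot('top','t15'); crop(c3,'t15c',170,90,310,220,5)
E
```

```text
t 18.35 p [514.   54.7 202.6] rpy [ -89.51    0.21 -107.11] F [-0.26 -0.17 -2.49] T [-0.19  0.15 -0.01] op 7.4 q6 0.25
[339.4 187.5] c [570.5  65.3] size [27.4 39. ] yaw -16.8
[426. 186.] c [622.4  50.1] size [26.7 38.2] yaw -17.1
[438.9 108.7] c [636.   94.1] size [26.2 37.8] yaw -16.7
[344.9 108.2] c [584.1 110.4] size [26.4 38.2] yaw -16.9
```

View pics/s15c.png

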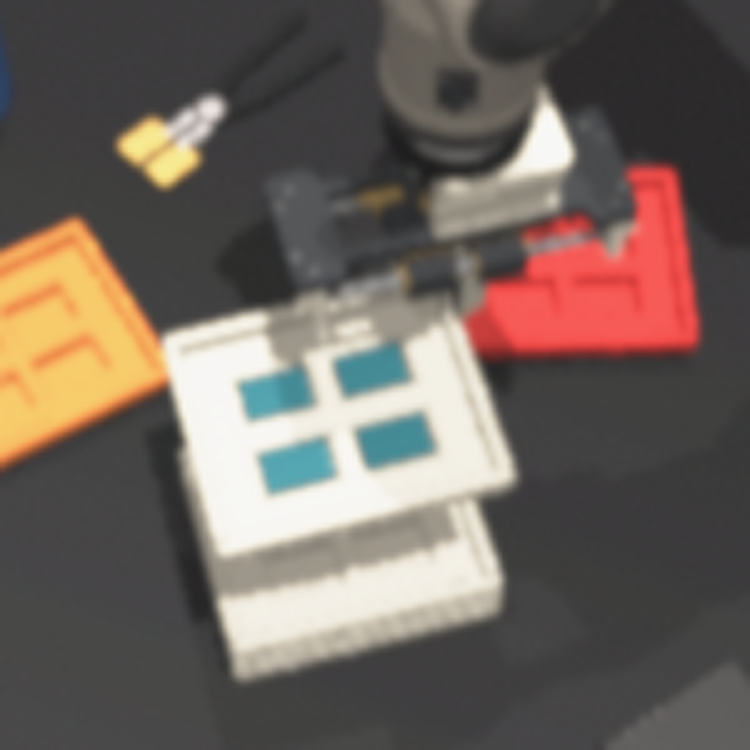

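View pics/w15.png

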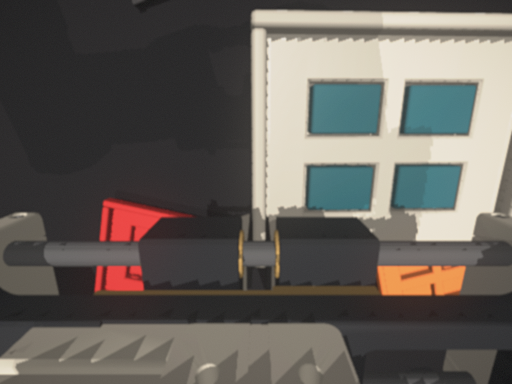

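View pics/t15c.png

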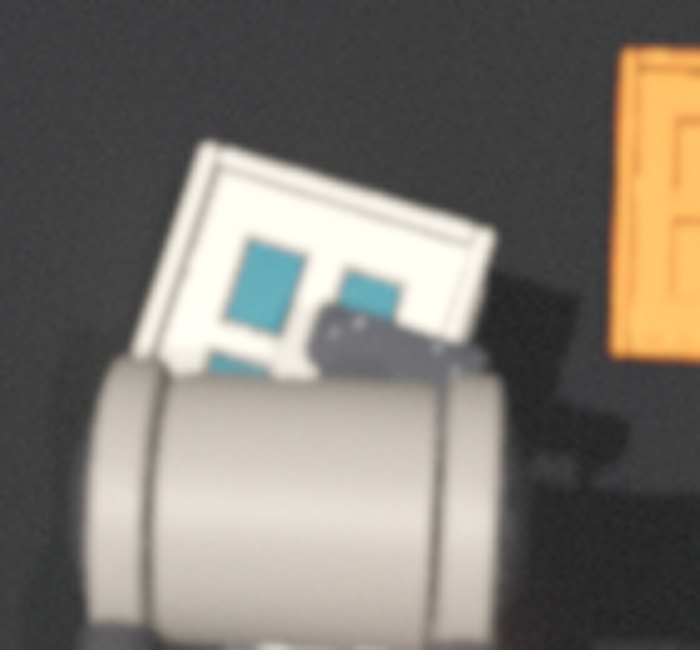

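```bash
python3 - <<'E'
from t import *
w,s,t=load('w15'),load('s15'),load('t15')
def cen(c,lo,hi):
    k=8;up=cv2.resize(c['frame'],None,fx=k,fy=k,interpolation=cv2.INTER_CUBIC);m=cv2.inRange(cv2.cvtColor(up,cv2.COLOR_RGB2HSV),(85,80,40),(105,255,255))
    o=[]
    for q in cv2.findContours(m,0,1)[0]:
        M=cv2.moments(q)
        if lo<M['m00']/k/k<hi: o.append((np.array([M['m10'],M['m01']])/M['m00']+.5)/k-.5)
    return np.array(o)
a=cen(w,300,12000);b=cen(s,60,400);print(a.round(1).tolist(),b.round(1).tolist())
P=[]
for u in a:
    best=None
    for v in b:
        o1,d1=ray(w,*u);o2,d2=ray(s,*v)
        k=np.linalg.lstsq(np.c_[d1,-d2],o2-o1,rcond=None)[0];p1=o1+k[0]*d1;p2=o2+k[1]*d2;g=np.linalg.norm(p1-p2)
        if best is None or g<best[0]: best=(g,(p1+p2)/2)
    P.append(best[1]);print(np.round(best[1]*1000,1),'gap',round(best[0]*1000,1))
P=np.array(P);A=np.c_[P[:,:2],np.ones(4)];co=np.linalg.lstsq(A,P[:,2],rcond=None)[0];print('tilt deg',np.degrees(np.arctan(np.hypot(*co[:2]))).round(1),'deck z',P[:,2].mean().round(4))
r=np.radians(-16.9);ex=np.array([np.cos(r),np.sin(r)]);ey=np.array([-ex[1],ex[0]]);C=np.array([604.3,78.5])
im=s['frame'].copy()
for n,q in enumerate(((-83,-71),(83,-71),(83,71),(-83,71))):
    u=proj(s,np.r_[(C+q[0]*ex+q[1]*ey)/1000,.06]);print('2nd tray corner',n,np.round(u,1)); cv2.circle(im,tuple(int(round(x)) for x in u),1,(255,0,255),-1)
crop({'frame':im},'s15d',180,150,330,270,5)
E
```

```text
[[339.4, 187.4], [426.1, 186.1], [438.9, 108.8], [344.9, 108.2]] [[238.9, 212.7], [258.5, 207.7], [234.8, 198.3], [253.8, 193.4]]
[570.8  65.8 179.4] gap 0.8
[624.   49.5 177.4] gap 0.4
[638.1  94.4 176.4] gap 1.2
[584.5 111.1 177.9] gap 1.2
tilt deg 2.4 deck z 0.1778
2nd tray corner 0 [266.1 196.4]
2nd tray corner 1 [215.  208.7]
2nd tray corner 2 [225.7 249.4]
2nd tray corner 3 [279.7 235.6]
```

View pics/s15d.png

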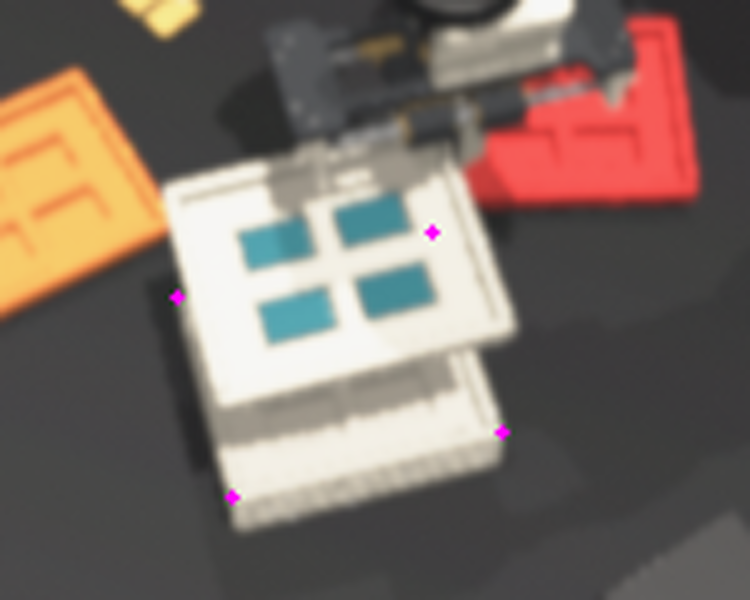

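The underside is about 102 mm above the second tray's rim, tilt is about 2.4°, all four tiles are coplanar, and the second tray is where predicted. Handing in.

```bash
python3 - <<'E'
from cell import hand_in
print(hand_in())
from go import st; st()
E
```

```text
the job is handed in; nothing more can be done
None
the job is handed in; nothing more can be done
```

I handed the job in at about 18.5 s of the 58 s, with the full tray held up by corner0. `hand_in` reports no verdict.

- **Tile:** I set the loose tile into the empty pocket and pressed it with closed fingers up to 11 N. The press stopped hard with the fingertips at deck height. In the scene view the tile lies in line with the other three to under 1 mm.
- **Tile, one oddity:** I felt no contact until the fingertips were within about 1 mm of the deck. That means I never saw the tile standing 3 to 7 mm proud before the press, as the description said it would.
- **Peel:** I pinched the rim about 18 mm from corner0, on the short wall, at 55 N, and lifted in 4 mm steps. The force peaked at about 5 N. In the picture at 8 mm of lift, the far corner still looked down. I judged that by eye, since I made no measurement of the far corner at that moment.
- **Final hold:** The wrist force shows about 2.4 N, the weight of the tray with its tiles, and the grip is at 60 N. From the camera views:
  - The tray is tilted about 2.4°.
  - Its underside is about 102 mm above the second tray's rim.
  - All four tiles are level with each other.
- **Left alone:** The second tray's two visible corners sit where I predicted, so it stayed put. I commanded no contact with the look-alikes and bystanders, and none looked moved where the late pictures show them. The last close-ups did not cover the bottle, the tin or the yellow tile.

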